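# Relight the candle display: stand the pillar candles up and set the dimmer

## Robot

A 6-joint arm with a two-finger parallel gripper is mounted at the origin on a cart in front of the work surface, level with it; the furniture and walls round the work are solid. World frame = base frame: x ahead of the robot, y to its left, z up, the work surface at z = 0. Lengths are in m, angles in rad, forces in N, time in s.
With the tool pointing down it reaches from about 0.325 to 0.925 m from the base axis. Payload 3.1 kg.
Tool frame: the origin (TCP) lies midway between the tips of the shut fingers; the grasp point (between the pads) lies behind it (robot.hold_point_z is the x of the grasp point in the tool frame, in m); x points along the fingers, z is the direction in which the jaws open and shut, and the axes are right-handed (so a half turn about x gives the same grasp; the last joint's range is limited). The gripper opens to 85 mm and grips with 20 to 120 N. Pads are 22 mm wide; open, the fingers measure 114 mm over their backs; the gripper's body (76 mm by 85 mm) begins 54 mm behind the grasp point. The pads swing forward as they close: fully open they stand 13 mm farther back than shut.
Start: joints at [1.008, 0.217, 1.613, -0, 1.311, -0.112], TCP at [0.272, 0.563, 0.231] pointing down, gripper open.
Joint ranges: [-2.75, 2.75], [-0.78, 2.1], [0.31, 2.55], [-1.13, 4.27], [0.13, 2.63], [-2.58, 2.58]. Speed limits (rad/s): [2.79, 2.79, 3.14, 3.14, 3.14, 3.14].

## Interface

Orientations are given as a rotation vector (axis times angle).
In Python, from plant import robot, optics gives the robot as it stands. The module is installed in compiled form; this text tells all that it offers. Calls block until the motion is done:
- robot.move_ptp(position, orientation): joint-space move of the TCP to a pose.
- robot.move_straight(position, frame=None, feed=0.15, contact_N=None): straight line of the TCP; frame=None keeps the orientation; feed is the mean speed in m/s. With contact_N (N) it stops when the force on the tool has changed by that much, and returns True; else False.
- robot.set_joints(angles): joint-space move.
- robot.grip(opening, squeeze=None): opening from 0.0 (shut) to 1.0 (fully open); squeeze is the grip in N (None keeps the last); returns when the fingers have stopped.
- robot.wait(seconds).
- robot.ik(position, orientation): joint angles nearest the present ones, or None.
- optics.snapshot(name): name is "side" or "top" or "wrist"; returns the picture (480x640x3 uint8, blue, green, red); there is no depth.
- optics.calibration(name): a dict with "vertical_fov" (degrees; the focal length in pixels is half the picture's height over the tangent of half this angle, whatever the lens; pixels are square), "cx", "cy" (the principal point, pixels), "R" (3x3) and "t" (3): a world point X has camera coordinates R X + t. Camera axes: x right, y down, z forward; pixel columns grow to the right and rows downward; lengths in m; the calibration is good to about 2 mm. The wrist camera is an equidistant fisheye: a pixel r from the principal point sees the ray r / f radians off the axis. A picture is of the moment at which its call begins: read the wrist's pose just before it. calibration takes no time and is no camera call; for the wrist camera it gives the pose at the moment of the call.
A pose or a line that the arm cannot do raises robot.MotionError and nothing moves.
- robot.job_done(): hands the job in, once; it reports no verdict.
Readings, each from a call of its own:
- robot.get_clock(): time.
- robot.get_qpos(): joint angles.
- robot.get_dq(): joint speeds.
- robot.get_joint_torque(): joint torques, N m.
- robot.get_tcp_pos(): TCP position.
- robot.get_ee_rot(): TCP orientation.
- robot.get_wrist_force(): force on the tool from outside, world axes, zero at the start.
- robot.get_torque(): the same for the moment, N m.
- robot.get_opening(): opening from 0.0 (shut) to 1.0 (fully open).
Only numpy, scipy, OpenCV 4.12 (cv2) and the standard library are available. Lean on these libraries where they do the work, as an engineer would, in place of code of your own. Each camera call takes 0.05 s, during which the arm holds its last target. There are 200 camera calls.

## Task

Get the lit display plinth ready for the shop: first roll its dimmer thumbwheel all the way down to off, then, with the light off, stand every toppled pillar candle upright, wick up, with its whole foot on the plinth's white deck. When they all stand there, roll the thumbwheel up by exactly five clicks, and leave the jar candle, the bud vase and the ribbon spool where they are.

Things in the scene. Friction and masses are not known exactly. Their poses are not given: they have to be found in the camera images.
- plinth: Low fixed display plinth on the table: oak slab with a flat white deck, 160 mm (x) by 280 mm (y), 20 mm high. Origin under its centre at table height, z up; -x side faces the robot, with some yaw. On that side, mid-way, is a grey dimmer unit, 66 x 62 mm, 32 mm high, centred 113 mm from the origin along -x, with a black thumbwheel standing out of its top.
- deck (a point): Centre of the white deck's top face, 20 mm above the table; axes as the plinth's. A candle standing square to the plinth has its whole foot (48 x 48 mm) on the deck while its centre is within 56 mm along x and 116 mm along y of this point.
- wheel_top (a point): Highest point of the thumbwheel's rim, mid-width, 62 mm above the table; does not turn with the wheel; axes as the plinth's. Wheel 60 mm in diameter, 20 mm wide, axle along the plinth's y, 30 mm below this point; only its upper part shows, between two cheeks 7.5 mm lower than the rim. A white index line on the rim is 60 deg to the robot's side of the top at off, on top at 3 clicks.
- dimmer (a joint): Thumbwheel angle, rad. 0 = off (end stop); rolling the top of the rim away from the robot (plinth +x) raises it. A click is 0.349 rad (10.5 mm of rim), end stop at 6 clicks; 5 clicks from off = 1.745. Starts 4 to 6 clicks up. Let go, it falls into the nearest click; under 1 N along the rim turns it, so a fingertip pressing with 4 to 8 N drags it. Cheek marks: one per click, long at 0 and 5.
- candle_a: Square ivory pillar candle with a kraft paper band, one of two or three alike; an absent one reads None throughout. Origin at the centre of its foot, z towards the wick. Solid block 48 x 48 mm, 70 mm foot to top, plus a soft 9 mm wick; the band is nearer the foot; about 160 g. At the start it lies on a side (axis 24 mm above the table), wick roughly to the left (+y).
- candle_b: Square ivory pillar candle with a kraft paper band, one of two or three alike; an absent one reads None throughout. Origin at the centre of its foot, z towards the wick. Solid block 48 x 48 mm, 70 mm foot to top, plus a soft 9 mm wick; the band is nearer the foot; about 160 g. At the start it lies on a side (axis 24 mm above the table), wick roughly to the left (+y).
- candle_c: Square ivory pillar candle with a kraft paper band, one of two or three alike; an absent one reads None throughout. Origin at the centre of its foot, z towards the wick. Solid block 48 x 48 mm, 70 mm foot to top, plus a soft 9 mm wick; the band is nearer the foot; about 160 g. At the start it lies on a side (axis 24 mm above the table), wick roughly to the right (-y).
- jar: Jar candle with a wooden lid, 66 mm in diameter, 91 mm high, standing loose on the table, a bystander. Origin at the centre of its foot.
- vase: White bud vase, 62 mm in diameter, 96 mm high, standing loose on the table, a bystander. Origin at the centre of its foot.
- spool: Ribbon spool lying flat, about 66 mm in diameter and 26 mm high with a tail of ribbon (81 x 84 mm overall), loose, a bystander. Origin at its underside.
Mind the look-alikes: they are no part of the job. What is shaped like the candle_b but yellow is not meant. Leave any turquoise look-alike of the candle_c alone.

How it is judged:
On the way, in this order (a step that is already met when the one before it is completed fails the run):
1. the thumbwheel is rolled down to off (value of joint dimmer below 0.1 rad), for 0.3 s.
2. with the light still off, every candle that is there stands upright on the deck (x of candle_a in the frame of deck between -0.057 and 0.057 m and y of candle_a in the frame of deck between -0.117 and 0.117 m and z of candle_a in the frame of deck between -0.006 and 0.006 m and angle between each of candle_a, candle_b, candle_c's own z axis and vertical below 0.1 rad and x of candle_b in the frame of deck between -0.057 and 0.057 m and y of candle_b in the frame of deck between -0.117 and 0.117 m and z of candle_b in the frame of deck between -0.006 and 0.006 m and x of candle_c in the frame of deck between -0.057 and 0.057 m and y of candle_c in the frame of deck between -0.117 and 0.117 m and z of candle_c in the frame of deck between -0.006 and 0.006 m and value of joint dimmer below 0.1 rad), for 0.3 s.
3. the thumbwheel is rolled up to the fifth click (value of joint dimmer between 1.64533 and 1.84533 rad), for 0.3 s.
At the end, for the whole second after the job is handed in: Every candle that is there stands upright (within 0.1 rad), wick up, at rest, with its whole foot on the deck (centre within 57 mm along x and 117 mm along y of the deck's centre, foot within 6 mm of the deck's height), and the thumbwheel rests in the fifth click (1.745 rad, within 0.1 rad) (all of step 3 and x of candle_a in the frame of deck between -0.057 and 0.057 m and y of candle_a in the frame of deck between -0.117 and 0.117 m and z of candle_a in the frame of deck between -0.006 and 0.006 m and angle between each of candle_a, candle_b, candle_c's own z axis and vertical below 0.1 rad and linear speed of each of candle_a, candle_b, candle_c below 0.03 m/s and x of candle_b in the frame of deck between -0.057 and 0.057 m and y of candle_b in the frame of deck between -0.117 and 0.117 m and z of candle_b in the frame of deck between -0.006 and 0.006 m and x of candle_c in the frame of deck between -0.057 and 0.057 m and y of candle_c in the frame of deck between -0.117 and 0.117 m and z of candle_c in the frame of deck between -0.006 and 0.006 m); the robot touches nothing.
It fails at once if the jar candle is shifted by more than 60 mm (distance of jar from where it was at the start of the episode above 0.06 m).
It fails at once if the bud vase is shifted by more than 60 mm (distance of vase from where it was at the start of the episode above 0.06 m).
It fails at once if the ribbon spool is shifted by more than 60 mm (distance of spool from where it was at the start of the episode above 0.06 m).
Of candle_a, candle_b, candle_c only 2 to 3 are there at a start; the rules pass over those that are not, and their reading is None.
At some moment in a run one of candle_a, candle_b, candle_c may be knocked a few centimetres aside while the robot is not near it.
Once in a run the grip may slacken for a moment while it holds something.
It also fails if it takes over 210 s, if anything falls off the work surface, if the arm or the gripper's body presses on something with over 40 N, if the wrist force passes 120 N, or if a joint passes its speed limit or range.

## Working session

There is one attempt and no reset: what is moved stays moved. The work goes in short steps, each a Python script; the robot and the scene stay as the last script left them, time stands still between calls to the robot, and variables do not carry over. Pictures are saved under pics/ and viewed, about 12 in all and at most 16, crops included, and the job is handed in when it is done.

```bash
ls; mkdir -p pics
python3 - <<'E'
from plant import robot, optics
import cv2
for n in ("top","side"):
    im=optics.snapshot(n); cv2.imwrite(f"pics/{n}0.png",im)
    c=optics.calibration(n); print(n,c)
print(robot.get_clock(),robot.hold_point_z,robot.get_ee_rot(),robot.get_opening(),optics.calibration("wrist"))
E
```

```text
pics
top {'vertical_fov': 55.84450947513692, 'cx': 314.9120936189195, 'cy': 243.74598842518452, 'R': array([[-0.01430184, -0.9998255 , -0.01201745],
       [-0.9977385 ,  0.01505934, -0.06550657],
       [ 0.06567611,  0.01105341, -0.99777977]]), 't': array([0.02213654, 0.54620181, 1.22561349])}
side {'vertical_fov': 47.77307489332218, 'cx': 317.5462488536367, 'cy': 239.99486164557288, 'R': array([[-0.99996032, -0.0065364 , -0.00605313],
       [ 0.00268635,  0.42660011, -0.90443636],
       [ 0.00849402, -0.90441673, -0.42656562]]), 't': array([0.54867658, 0.08120018, 1.13460994])}
0.1 -0.0187 [-0.87208144  1.39150238  0.87046482] 0.998085455546865 {'vertical_fov': 65.70646984690485, 'cx': 321.8688242023052, 'cy': 238.5626699986904, 'R': array([[ 0.4346398 ,  0.90059762, -0.00348881],
       [ 0.86165644, -0.41471315,  0.29250843],
       [ 0.26198554, -0.13014196, -0.95625658]]), 't': array([-0.62393043, -0.03813418,  0.38084523])}
```

View pics/top0.png

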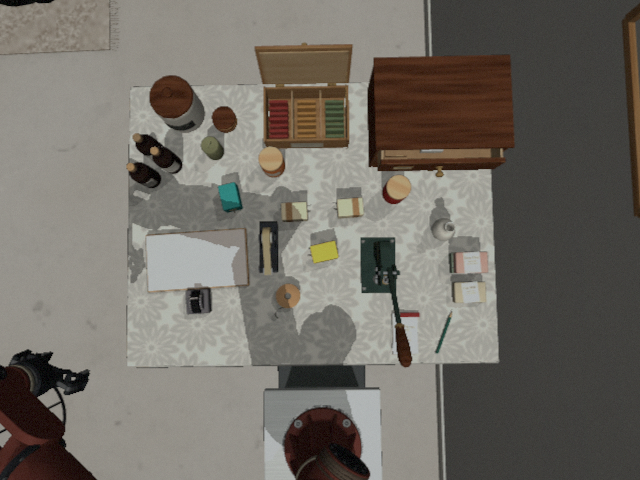

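View pics/side0.png

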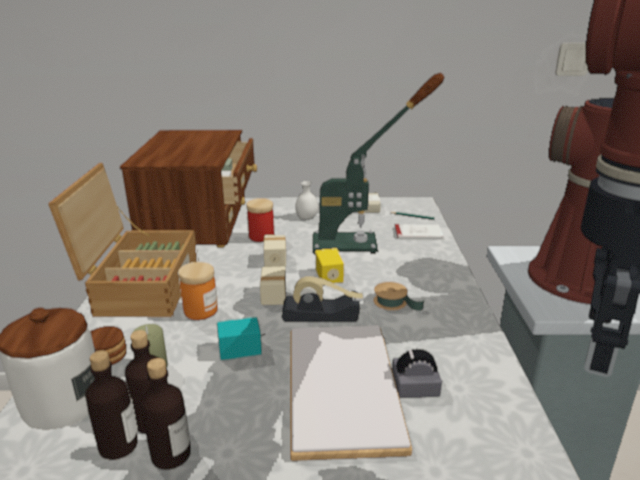

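Two ivory candles appear in the top view, at about (294,211) and (349,207). The plinth is at (197,260) and the dimmer at (199,300). The cream box at (468,292) needs a closer look, so I'll zoom in and extract the deck outline.

```bash
cat > h.py <<'E'
import numpy as np, cv2
from plant import robot, optics
from scipy.spatial.transform import Rotation as Rn
def cal(n):
    c=optics.calibration(n); c["f"]=240/np.tan(np.radians(c["vertical_fov"])/2); return c
def ray(c,u,v,fish=False):
    d=np.array([u-c["cx"],v-c["cy"]])/c["f"]
    if fish:
        r=np.linalg.norm(d); v3=np.r_[d*(np.sin(r)/r if r>1e-9 else 1),np.cos(r)]
    else: v3=np.r_[d,1]
    return -c["R"].T@c["t"], c["R"].T@v3
def onplane(c,u,v,z,fish=False):
    o,d=ray(c,u,v,fish); return (o+d*(z-o[2])/d[2])[:2]
def proj(c,X,fish=False):
    p=c["R"]@np.asarray(X,float)+c["t"]
    if fish:
        r=np.hypot(p[0],p[1]); th=np.arctan2(r,p[2]); return c["f"]*th/r*p[:2]+[c["cx"],c["cy"]]
    return c["f"]*p[:2]/p[2]+[c["cx"],c["cy"]]
def down(yaw):  # tool x down, jaw axis z horizontal at angle yaw
    x=np.array([0,0,-1.]); z=np.array([np.cos(yaw),np.sin(yaw),0]); return np.c_[x,np.cross(z,x),z]
rv=lambda M: Rn.from_matrix(M).as_rotvec()
E
python3 - <<'E'
from h import *
im=cv2.imread("pics/top0.png"); c=cal("top")
a=cv2.resize(im[185:275,270:370],None,fx=4,fy=4,interpolation=cv2.INTER_CUBIC)
b=cv2.resize(im[230:320,430:500],None,fx=4,fy=4,interpolation=cv2.INTER_CUBIC)
d=cv2.resize(im[220:320,140:255],None,fx=3.6,fy=3.6,interpolation=cv2.INTER_CUBIC)[:360]
cv2.imwrite("pics/z0.png",np.hstack([np.hstack([a,b])]))
cv2.imwrite("pics/z1.png",d)
hsv=cv2.cvtColor(im,cv2.COLOR_BGR2HSV)
sub=hsv[220:300,140:255]
m=((sub[...,1]<40)&(sub[...,2]>120)).astype(np.uint8)
print(hsv[260,200],hsv[238,240],hsv[211,287],hsv[211,300],hsv[220,310],hsv[292,455],hsv[340,200])
# corners of oak rectangle via eye: refine later
for u,v in [(146,235),(246,228),(249,284),(149,292)]: print(onplane(c,u,v,.02))
for u,v in [(294,211),(349,207)]: print(onplane(c,u,v,.048))
print(onplane(c,199,300,.05))
E
```

```text
[ 83   6 182] [ 14  20 137] [ 15 117 100] [ 34  45 180] [ 30  14 167] [ 22  50 152] [ 27  13 176]
[0.57753921 0.47954713]
[0.59264452 0.20318819]
[0.43890597 0.19564413]
[0.42094922 0.46970383]
[0.63375324 0.06885016]
[ 0.64222905 -0.07939888]
[0.39896511 0.32444726]
```

View pics/z0.png

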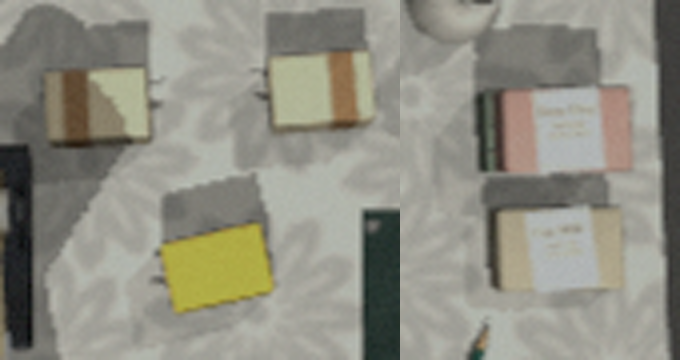

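View pics/z1.png

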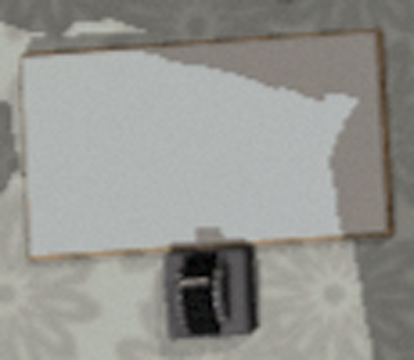

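The zoom settles it: two candles. Candle C is at (294,211) with its wick to the right, and A/B is at (349,207) with its wick to the left. The cream and pink items are labelled boxes. Next is the thumbwheel: compute the plinth pose, then do rack-like strokes with shut fingertips.

```bash
cat >> h.py <<'E'
import json,os
if os.path.exists("P.json"):
    _p=json.load(open("P.json")); PC=np.array(_p["c"]); PY=_p["yaw"]
    ex=np.array([np.cos(PY),np.sin(PY)]); ey=np.array([-ex[1],ex[0]])
    WT=PC-0.113*ex
def P(x,y): return PC+x*ex+y*ey
def stroke(clicks,press=5,n=1):
    """roll wheel by clicks (+ = away), flat tip as rack"""
    q=rv(down(PY)); s=clicks*.0105/2
    for _ in range(n):
        a=WT-s*ex; b=WT+s*ex
        robot.move_straight([*a,.085],feed=.1)
        hit=robot.move_straight([*a,.050],feed=.02,contact_N=press)
        z=robot.get_tcp_pos()[2]; f0=robot.get_wrist_force()
        robot.move_straight([*b,z],feed=.03)
        print("hit",hit,"z",round(z,4),"F",np.round(f0,1),np.round(robot.get_wrist_force(),1))
        robot.move_straight([*robot.get_tcp_pos()[:2],.085],feed=.1)
E
python3 - <<'E'
import json
from h import *
c=cal("top")
K=[onplane(c,140+u/3.6,220+v/3.6,.02) for u,v in [(21,55),(381,30),(392,236),(30,258)]]
K=np.array(K); ctr=K.mean(0)
l=(K[0]+K[3]-K[1]-K[2])/2; w=(K[0]+K[1]-K[2]-K[3])/2
yl=np.arctan2(-l[0],l[1]); yw=np.arctan2(w[1],w[0]); print(ctr,np.linalg.norm(l),np.linalg.norm(w),yl,yw)
json.dump(dict(c=list(ctr),yaw=float((2*yl+yw)/3)),open("P.json","w"))
E
python3 - <<'E'
from h import *
print(WT,PY)
for n,t in (("top",optics.snapshot("top")),("side",optics.snapshot("side"))):
    c=cal(n); print(n,proj(c,[*WT,.062]))
robot.grip(0.0,30)
robot.move_ptp([*WT,.15],rv(down(PY)))
im=optics.snapshot("wrist"); print(proj(cal("wrist"),[*WT,.062],True)); cv2.imwrite("pics/w1.png",im)
print(robot.get_tcp_pos(),robot.get_qpos(),robot.get_wrist_force(),robot.get_clock())
E
```

```text
[0.50626699 0.33779124] 0.2763110849038992 0.15618188867116345 0.05023462965444626 0.0516954494422528
[0.39341232 0.33206216] 0.050721569583715105
top [194.89564115 302.42546411]
side [419.58485696 352.12523957]
[321.85784511 246.86017309]
[0.39381001 0.33334734 0.15088656] [5.66075578e-01 6.98292921e-02 1.93952173e+00 5.06467237e-04
 1.13026940e+00 5.13483205e-01] [ 0.43625688 -0.66443973  0.6090896 ] 2.075
```

View pics/w1.png

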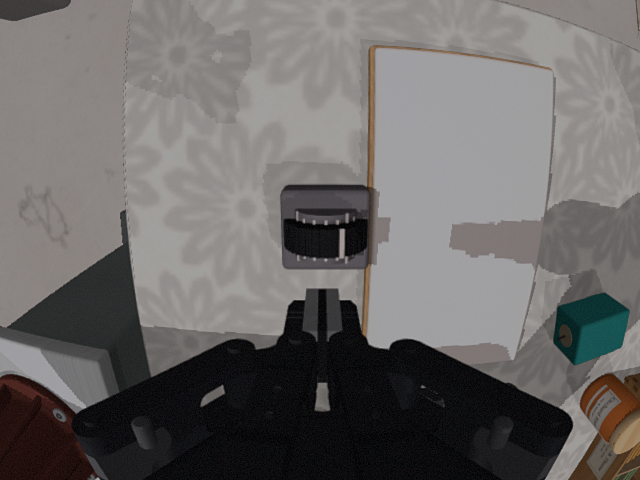

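The wheel is at about (325,238), with the index about 1 click past the top, so it sits near click 4. Cross-check the plinth corners from this view, then roll down.

```bash
python3 - <<'E'
from h import *
import json
c=cal("wrist")
for u,v,x,y in [(371,46,-.08,.14),(554,69,.08,.14)]: print(onplane(c,u,v,.02,True), P(x,y))
w=onplane(c,325,238,.062,True); print("wheel",w,WT)
d=(w-WT)/2; print(d)
json.dump(dict(c=list(PC+d),yaw=PY),open("P.json","w"))
E
python3 - <<'E'
from h import *
stroke(-2,5,1)
robot.move_straight([*WT,.15]); im=optics.snapshot("wrist"); 
stroke(-2,5,2)
robot.move_straight([*WT,.15]); im2=optics.snapshot("wrist"); cv2.imwrite("pics/w2.png",np.hstack([cv2.resize(i[170:290,260:390],None,fx=3,fy=3) for i in (im,im2)]))
print(robot.get_clock())
E
```

```text
[0.4216473  0.47294181] [0.4192719  0.47355521]
[0.5779079  0.48179223] [0.57906613 0.48166718]
wheel [0.39513423 0.33825251] [0.39341232 0.33206216]
[0.00086095 0.00309517]
hit True z 0.0618 F [ 0.8 -0.7  4.1] [ 0.2 -0.3  0.5]
hit True z 0.0617 F [ 0.6 -0.8  4.2] [-0.2  0.5  1.5]
hit True z 0.0617 F [ 0.1 -0.7  4.2] [-0.9  0.4  1.3]
12.3667
```

View pics/w2.png

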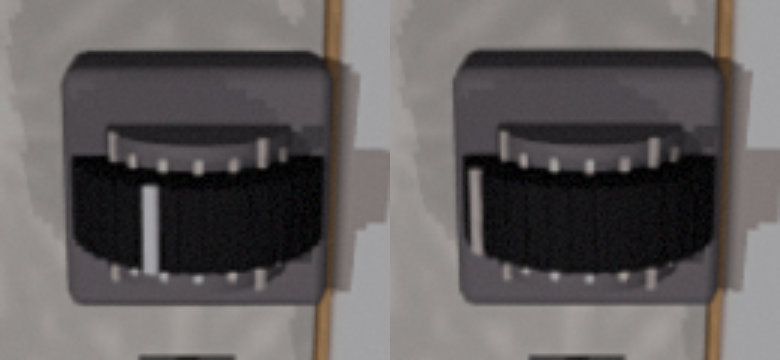

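The wheel went 4→2 on the first stroke and now shows the index at the off position. One more stroke for certainty, then locate the candles by mask and check IK for a 45° tilted pick and place.

```bash
cat >> h.py <<'E'
def candles():
    im=optics.snapshot("top"); c=cal("top"); h=cv2.cvtColor(cv2.GaussianBlur(im,(3,3),0),cv2.COLOR_BGR2HSV)
    m=((h[...,1]>32)&(h[...,1]<170)&(h[...,0]>7)&(h[...,0]<40)&(h[...,2]>60)).astype(np.uint8)
    cs,_=cv2.findContours(m,cv2.RETR_EXTERNAL,cv2.CHAIN_APPROX_NONE); out=[]
    for k in cs:
        a=cv2.contourArea(k)
        if not 250<a<700: continue
        pts=np.array([onplane(c,u,v,.046) for u,v in k[:,0]])*1000
        (cx,cy),(w,l),ang=cv2.minAreaRect(pts.astype(np.float32))
        if not(35<min(w,l)<62 and 55<max(w,l)<90): continue
        b=cv2.boxPoints(((cx,cy),(w,l),ang)); e=[b[1]-b[0],b[2]-b[1]]; e=max(e,key=np.linalg.norm); e=e/np.linalg.norm(e)
        if e[1]<0:e=-e
        out.append((cx/1000,cy/1000,float(np.arctan2(e[1],e[0])),w,l,a))
    return out,im
def tool(axis_yaw,tilt):
    """fingers pitched in the vertical plane of axis_yaw: direction = -sin(tilt)*axis - cos(tilt)*z ; jaw axis horizontal across"""
    a=np.array([np.cos(axis_yaw),np.sin(axis_yaw),0]); x=-np.sin(tilt)*a-np.cos(tilt)*np.array([0,0,1.])
    z=np.cross(a,[0,0,1.]); 
    return np.c_[x,np.cross(z,x),z]
def best(M,pos):
    """pose with either half turn of the jaws; returns list of feasible (rotvec,q)"""
    r=[]
    for s in (1,-1):
        N=M*np.array([1,s,s]); q=robot.ik(list(pos),rv(N)); r.append(None if q is None else np.round(q,2))
    return r
E
python3 - <<'E'
from h import *
stroke(-2,7,1)
robot.move_straight([*WT,.2])
o,im=candles()
for k in o: print(np.round(k,3))
T=np.radians(45)
h=-robot.hold_point_z
for nm,(x,y),w,py in (("C",(.634,.069),-1,.06),("A",(.642,-.079),1,-.06)):
    ax=w*np.pi/2
    M=tool(ax,T); p=np.array([x,y,.03])+M[:,0]*h
    print(nm,"pick",best(M,p),best(M,p+[0,0,.15]))
    axp=-ax  # placing: hand on the other side
    M2=tool(axp+PY,T)
    p=np.array([*P(0,py),.07])+M2[:,0]*h
    print(nm,"place",best(M2,p),best(M2,p+[0,0,.12]))
print(robot.get_clock())
E
```

```text
hit True z 0.0617 F [ 0.1 -0.3  4. ] [-1.1 -0.3  3. ]
[ 5.2300e-01 -1.0000e-02  1.7830e+00  5.4295e+01  7.5210e+01  5.1400e+02]
[6.3300e-01 6.9000e-02 1.5550e+00 7.0403e+01 5.1636e+01 4.7450e+02]
[ 6.7700e-01 -7.6000e-02  1.6140e+00  5.5390e+01  7.0789e+01  4.7650e+02]
C pick [array([-0.32,  0.65,  1.66,  0.79,  1.25,  2.4 ]), array([-0.32,  0.65,  1.66,  0.79,  1.25, -0.74])] [array([-0.32,  0.43,  1.66,  0.75,  1.42,  2.57]), array([-0.32,  0.43,  1.66,  0.75,  1.42, -0.57])]
C place [array([ 0.79,  0.81,  1.3 , -0.55,  1.62,  0.88]), array([ 0.79,  0.81,  1.3 , -0.55,  1.62, -2.26])] [array([ 0.79,  0.66,  1.28, -0.56,  1.76,  0.8 ]), array([ 0.79,  0.66,  1.28, -0.56,  1.76, -2.34])]
A pick [array([ 0.08,  0.66,  1.65, -0.9 ,  1.12,  0.61]), array([ 0.08,  0.66,  1.65, -0.9 ,  1.12, -2.53])] [array([ 0.08,  0.44,  1.64, -0.83,  1.27,  0.42]), None]
A place [array([0.02, 0.4 , 1.97, 0.94, 1.06, 2.5 ]), array([ 0.02,  0.4 ,  1.97,  0.94,  1.06, -0.64])] [None, array([ 0.02,  0.18,  1.95,  0.86,  1.21, -0.44])]
16.5
```

A/B was knocked about 35 mm along +x (the expected disturbance) and now lies at (0.677, -0.076). Check the camera housing clearance and the object rotation before picking C.

Run:
```python
from h import *
c=cal("wrist"); C=-c["R"].T@c["t"]; M=Rn.from_rotvec(robot.get_ee_rot()).as_matrix()
print("cam in tool",M.T@(C-robot.get_tcp_pos()),"axis",M.T@c["R"][2])
f=-(lambda c:c["R"].T@c["t"])(cal("top")); print("topcam",f)
for w,s in ((-1,-1),(1,1)):
    N1=tool(w*np.pi/2,np.pi/4)*[1,s,s]; N2=tool(-w*np.pi/2+PY,np.pi/4)*[1,-s,-s]
    print(np.round(N2@N1.T@[0,w,0],2), "cam pick/place low z off", (N1@(M.T@(C-robot.get_tcp_pos())))[2],(N2@(M.T@(C-robot.get_tcp_pos())))[2])
```

```text
cam in tool [-0.14306523  0.07562065 -0.00047383] axis [ 9.55826023e-01 -2.93932739e-01 -3.98295003e-04]
topcam [4.64789636e-01 3.60035749e-04 1.25893817e+00]
[-0. -0.  1.] cam pick/place low z off 0.15463426958437934 0.04769051958031146
[-0.  0.  1.] cam pick/place low z off 0.04769051958031146 0.15463426958437934
```

```bash
cat >> h.py <<'E'
HT=np.pi/4
def pick(cx,cy,yaw,s):
    """yaw: direction of the wick. returns tool matrix and TCP in candle-foot frame"""
    w=np.array([np.cos(yaw),np.sin(yaw),0]); N=tool(yaw,HT)*[1,s,s]
    foot=np.array([cx,cy,.024])-.035*w; g=foot+.042*w+[0,0,.004]
    tcp=g+N[:,0]*(-robot.hold_point_z+.004); r=rv(N)
    robot.grip(1.0,45); robot.move_ptp(list(tcp-.1*N[:,0]+[0,0,.08]),r); robot.move_straight(list(tcp-.07*N[:,0]))
    hit=robot.move_straight(list(tcp),feed=.06,contact_N=10); print("hit",hit,"err",robot.get_tcp_pos()-tcp)
    tcp=np.array(robot.get_tcp_pos()); robot.grip(0.0,45); print("opening",robot.get_opening())
    robot.move_straight(list(tcp+[0,0,.15]),feed=.15); print("lifted",robot.get_opening(),robot.get_wrist_force())
    C1=np.c_[np.cross([0,0,1.],w)*0,w*0,w]  # candle axes below
    return tcp-foot,N
def place(rel,N1,px,py,s,wsign):
    """stand candle on deck at plinth (px,py); wsign = sign of y of wick at pick"""
    N2=tool(-wsign*np.pi/2+PY,HT)*[1,-s,-s]; R=N2@N1.T
    tcp=np.array([*P(px,py),.022])+R@rel; r=rv(N2)
    robot.move_ptp(list(tcp+[0,0,.12]),r); print("above",robot.get_opening())
    robot.move_straight(list(tcp+[0,0,.02]),feed=.15)
    hit=robot.move_straight(list(tcp-[0,0,.010]),feed=.02,contact_N=4); t=np.array(robot.get_tcp_pos()); print("contact",hit,"dz",t-tcp,robot.get_opening(),robot.get_wrist_force())
    return N2,t
def release(N2):
    robot.grip(1.0); t=np.array(robot.get_tcp_pos()); robot.move_straight(list(t-.09*N2[:,0]),feed=.08)
    robot.move_straight(list(robot.get_tcp_pos()+np.array([0,0,.1])))
E
python3 - <<'E'
from h import *
o,_=candles(); k=min(o,key=lambda k:np.hypot(k[0]-.634,k[1]-.069)); print(np.round(k,3))
rel,N1=pick(k[0]+.002,k[1],k[2]-np.pi,-1)
np.savez("c.npz",rel=rel,N1=N1)
im=optics.snapshot("side"); cv2.imwrite("pics/s1.png",im); print(robot.get_clock())
E
```

```text
[6.3100e-01 6.9000e-02 1.5580e+00 7.0292e+01 5.4388e+01 4.7900e+02]
hit False err [ 0.00042519 -0.00038029  0.00039385]
opening 0.5520344848455042
lifted 0.5574333005367377 [-0.1022078  -0.45949134 -2.28197709]
22.675
```

View pics/s1.png

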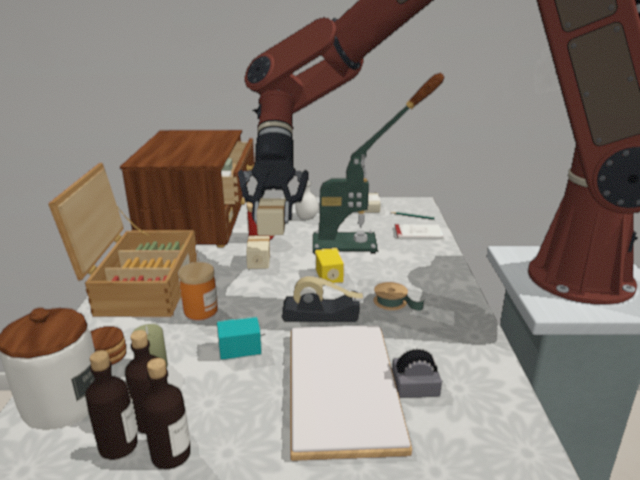

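C is held and lifted at about (270,217), level. Now place it.

Run:
```python
from h import *
d=np.load("c.npz")
N2,t=place(d["rel"],d["N1"],0,.06,-1,-1)
np.savez("c2.npz",N2=N2)
im=optics.snapshot("side"); cv2.imwrite("pics/s2.png",cv2.resize(im[220:480,200:500],None,fx=2,fy=2)); print(robot.get_clock())
```

```text
above 0.5592788709804073
contact True dz [-1.25107573e-04 -9.44274573e-05 -1.98800584e-03] 0.5573872816711939 [-0.67885972  1.4395036   4.03201273]
25.9333
```

View pics/s2.png

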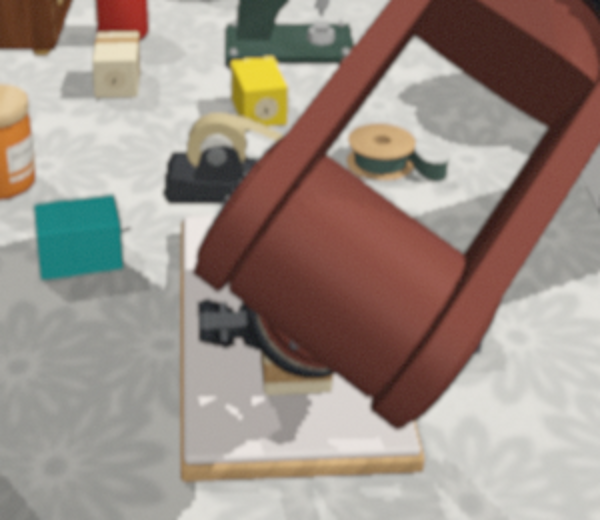

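Contact came exactly at the expected height, with the band end (foot) down. Release, look, then pick A.

Run:
```python
from h import *
N2=np.load("c2.npz")["N2"]; release(N2)
robot.move_ptp([.45,.1,.33],rv(down(0)))
s=optics.snapshot("side"); o,t=candles()
cv2.imwrite("pics/s3.png",np.hstack([cv2.resize(s[260:480,230:460],(500,478)),cv2.resize(t[190:330,130:260],(260,280)).repeat(1,0) if 0 else cv2.resize(t[220:310,140:217],(300,478))]))
for k in o: print(np.round(k,3))
print(robot.get_clock())
```

```text
[5.0300e-01 4.0800e-01 1.5760e+00 5.1119e+01 6.7427e+01 4.3400e+02]
[ 5.2300e-01 -1.0000e-02  1.7830e+00  5.4295e+01  7.5976e+01  5.1800e+02]
[ 6.7700e-01 -7.5000e-02  1.6080e+00  5.5452e+01  7.0999e+01  4.7800e+02]
[8.1200e-01 2.9100e-01 7.6900e-01 6.9029e+01 4.8289e+01 2.9950e+02]
30.025
```

View pics/s3.png

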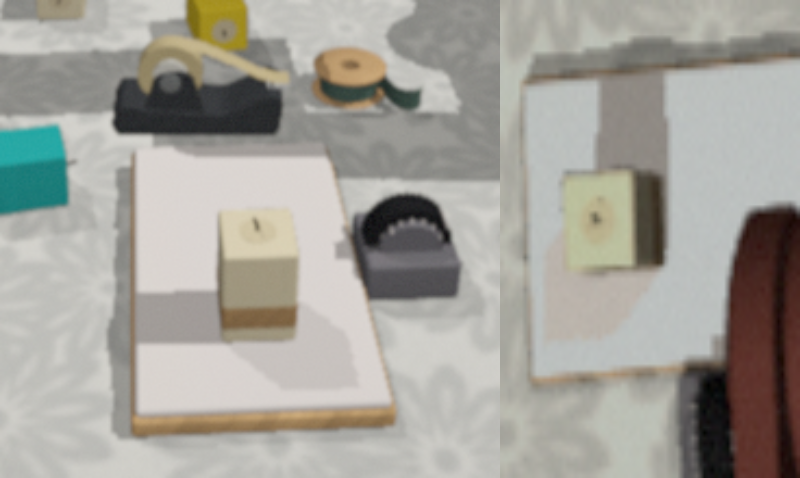

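C stands upright with its whole foot on the deck. Now A.

Run:
```python
from h import *
rel,N1=pick(.679,-.075,1.608,1)
np.savez("a.npz",rel=rel,N1=N1)
if .5<robot.get_opening()<.62:
    N2,t=place(rel,N1,0,-.06,1,1); np.savez("a2.npz",N2=N2)
im=optics.snapshot("side"); cv2.imwrite("pics/s4.png",cv2.resize(im[180:440,200:500],None,fx=2,fy=2)); print(robot.get_clock())
```

```text
hit False err [0.00042937 0.00028667 0.00044236]
opening 0.5567880961865805
lifted 0.5547685043002749 [-0.92578172  0.0929387  -2.09357096]
above 0.5594996514557111
contact True dz [3.63427470e-05 1.51276179e-04 7.00614321e-03] 0.5551628062039801 [-0.45543386 -0.04256426  3.66741586]
38.3083
```

View pics/s4.png

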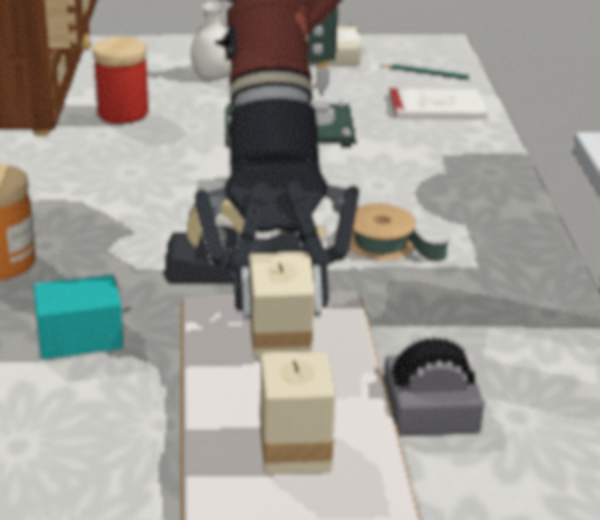

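The contact came about 9 mm early, so either the candle slipped in the grip or something else touched. Check from the wrist and top cameras, and feel downward gently.

Run:
```python
from h import *
t=np.array(robot.get_tcp_pos())
hit=robot.move_straight(list(t-[0,0,.010]),feed=.01,contact_N=5); print(hit,np.array(robot.get_tcp_pos())-t,robot.get_wrist_force(),robot.get_torque())
w=optics.snapshot("wrist"); p=optics.snapshot("top")
cv2.imwrite("pics/w5.png",np.hstack([cv2.resize(w[140:480,140:500],(400,378)),cv2.resize(p[200:310,150:266],(399,378))]))
print(robot.get_opening())
```

```text
True [1.25948269e-05 2.49504081e-05 4.20926767e-05] [ 0.25199356 -2.15820159  2.76350423] [-0.1352893  -0.098205    0.00700601]
0.5600932292383451
```

View pics/w5.png

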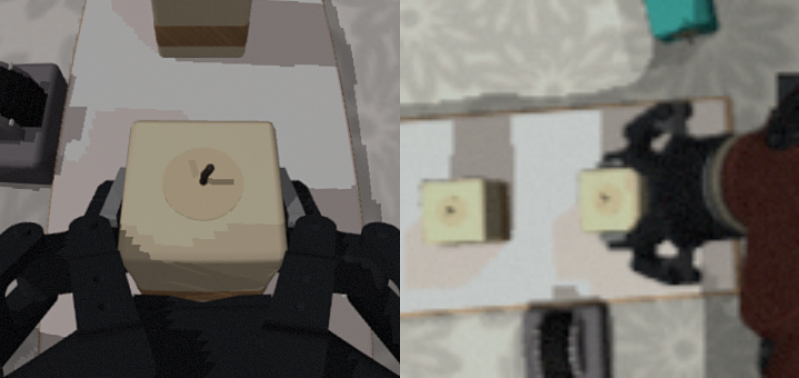

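Run:
```python
from h import *
ct,cs=cal("top"),cal("side")
def tri(a,b):
    o1,d1=ray(ct,*a);o2,d2=ray(cs,*b); A=np.c_[d1,-d2]; l=np.linalg.lstsq(A,o2-o1,rcond=None)[0]
    p,q=o1+l[0]*d1,o2+l[1]*d2; return (p+q)/2,np.linalg.norm(p-q)
T=lambda u,v:(150+(u-400)/3.44,200+v/3.436); S=lambda u,v:(200+u/2,180+v/2)
print("A wick",tri(T(604,199),S(281,272)))
print("A far-left (+y,+x) corner",tri(T(582,172),S(252,288)))
print("A (+y,-x)",tri(T(584,233),S(311,284)))
print("A (-y,+x)",tri(T(638,168),S(250,257)))
print("A (-y,-x)",tri(T(641,230),S(305,254)))
print("C wick",tri(T(449,212),S(296,371)))
print("deck y of wick A", P(0,-.06),robot.get_tcp_pos())
```

```text
A wick (array([0.5097811 , 0.28576566, 0.09583775]), np.float64(0.001811977670424672))
A far-left (+y,+x) corner (array([0.53142377, 0.30312517, 0.09274912]), np.float64(0.003716095969115591))
A (+y,-x) (array([0.48596714, 0.30087982, 0.09482166]), np.float64(0.004646747710566603))
A (-y,+x) (array([0.53322758, 0.26074396, 0.09358917]), np.float64(0.00265264064680081))
A (-y,-x) (array([0.48795948, 0.25813496, 0.0946368 ]), np.float64(0.005371767065986224))
C wick (array([0.50256524, 0.40307361, 0.09321382]), np.float64(0.0033037978045748102))
deck y of wick A [0.51016994 0.28096358] [0.51006956 0.29276015 0.05524681]
```

The top face triangulates to the same height as C's and is level. The candle just slid in the grip, its foot is on the deck, so release and verify.

Run:
```python
from h import *
N2=np.load("a2.npz")["N2"]; release(N2)
robot.grip(0.0,30)
robot.move_ptp([*(WT-.03*ex),.3],rv(down(PY)))
robot.move_ptp([*WT,.15],rv(down(PY)))
s=optics.snapshot("side"); t=optics.snapshot("top"); w=optics.snapshot("wrist")
cv2.imwrite("pics/s6.png",np.hstack([cv2.resize(s[200:460,220:460],(400,433)),cv2.resize(w[30:400,260:600],(398,433))]))
print(robot.get_clock())
```

```text
43.7667
```

View pics/s6.png

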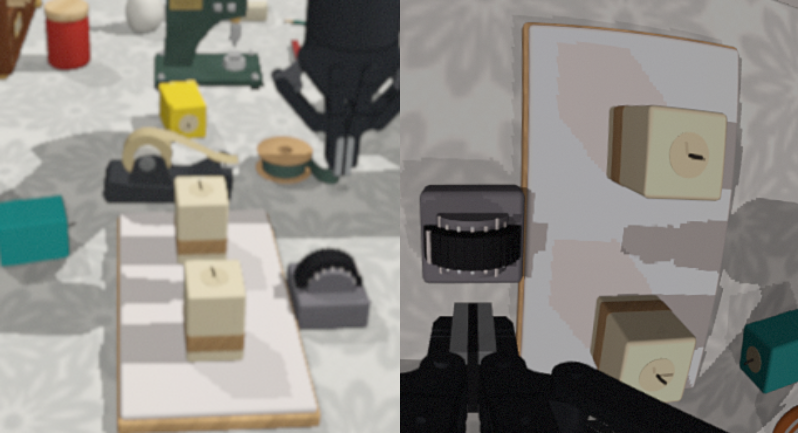

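Both candles stand on the deck and the index is at off. Now roll up 2+2 clicks, check, then the last one.

Run:
```python
from h import *
ims=[]
def look():
    robot.move_straight([*WT,.15]); robot.wait(.3); ims.append(cv2.resize(optics.snapshot("wrist")[190:280,275:375],None,fx=2.6,fy=2.6))
stroke(2,5); look(); stroke(2,5); look(); stroke(1,5); look()
cv2.imwrite("pics/w7.png",np.hstack(ims)); print(robot.get_clock())
for i in ims:
    g=cv2.cvtColor(i,cv2.COLOR_BGR2GRAY)[115:150].mean(0); print(int(g.argmax()/2.6+275))
```

```text
hit True z 0.0612 F [-0.5 -0.7  5.7] [ 0.5 -2.3  4.8]
hit True z 0.0611 F [-1.  -0.4  4.8] [ 1.  -2.   5.9]
hit True z 0.0619 F [-0.1 -0.3  3.3] [-0.5 -0.8  3.5]
55.8833
309
343
275
```

View pics/w7.png

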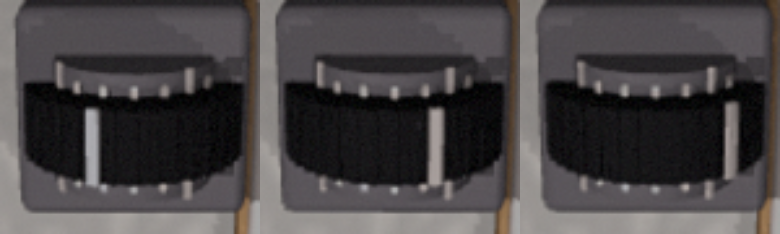

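The index sits at −42, +41 and +78 px from the top after the three strokes, i.e. clicks 2, 4 and 5. Retreat, final check, hand in.

Run:
```python
from h import *
robot.move_straight([*WT,.30]); robot.move_ptp([.40,-.05,.35],rv(down(PY))); robot.wait(.5)
s=optics.snapshot("side"); t=optics.snapshot("top")
cv2.imwrite("pics/s8.png",np.hstack([cv2.resize(s[150:470,220:520],(400,427)),cv2.resize(t[130:330,130:317],(399,427))])); print(robot.get_clock(),robot.get_wrist_force())
```

```text
59.075 [ 0.20562397 -0.69325008 -0.24088413]
```

View pics/s8.png

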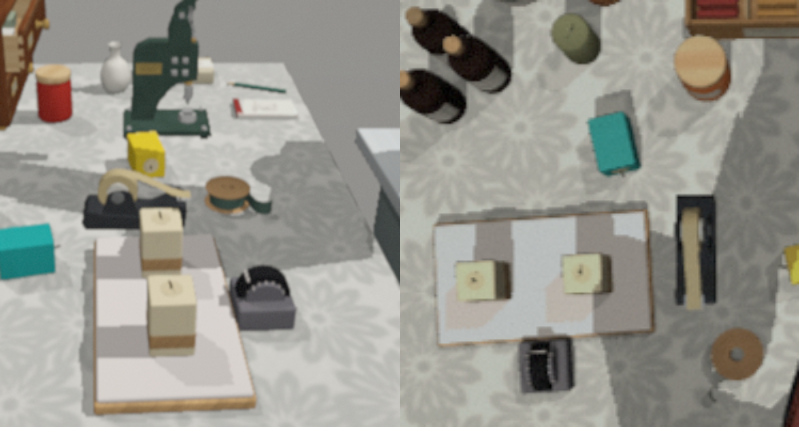

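Both candles are upright and well inside the deck, and the bystanders look untouched. Handing in.

```bash
python3 -c "
from plant import robot
robot.job_done(); print(robot.get_clock())"
```

```text
the job is handed in; nothing more can be done
the job is handed in; nothing more can be done
```

The job is handed in at about 59 s of the 210 s allowed. The simulator gave no verdict, so the results below come from my own camera checks.

- **Thumbwheel off:** I rolled it from click 4 down to the stop. The index line showed it at off before the candle work and again before the roll-up.
- **Candles:** Two were present, C and one of A/B; the two soap-like boxes and the yellow and turquoise look-alikes were left alone. Both now stand wick up near ±60 mm along the deck.
- **Thumbwheel up:** I rolled it up 2+2+1 clicks, and the index line read clicks 2, 4 and then 5.
- **Bystanders:** In the last pictures the jars, vase and spool look where they were; I did not measure their positions.

Two things went differently than planned:
- The A/B candle was knocked about 35 mm before I picked it, so I measured it again.
- It also met the deck about 9 mm early, probably after slipping in the grip. Two-view triangulation put its top level and at the same height as C's, within the few-millimetre scatter of that measurement. It stayed upright after release.

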